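# Open a press-fit drive unit with a wedge and set out the cleaning bottles

### The arm

A 6-joint arm with a two-finger parallel gripper is mounted at the origin on a cart in front of the work surface, level with it; the furniture and walls round the work are solid. World frame = base frame: x ahead of the robot, y to its left, z up, the work surface at z = 0. Lengths are in m, angles in rad, forces in N, time in s.
With the tool pointing down it reaches from about 0.25 to 0.725 m from the base axis. Payload 4 kg.
Tool frame: the origin (TCP) lies on the centre line of the jaws, within the pads' length; the fingertips stand ahead of it and the grasp point (between the pads) lies 3 mm ahead of it (bot.tcp_to_tips is the z of the fingertips in the tool frame, in m); z points along the fingers, y is the line along which they close (so a half turn about z gives the same grasp; the last joint's range is limited). The gripper opens to 85 mm and grips with 20 to 120 N. Pads are 22 mm wide; open, the fingers measure 114 mm over their backs; the gripper's body (76 mm by 85 mm) begins 54 mm behind the grasp point. The pads swing forward as they close: fully open they stand 13 mm farther back than shut.
Start: joints at [0, 0.241, 0.005, 1.335, 0, 1.571], TCP at [0.5, -0, 0.253] pointing down, gripper open.
Joint ranges: [-2.72, 2.72], [-1.05, 1.87], [-1.09, 1.28], [-1.99, 2.15], [-1.42, 1.44], [-3.14, 3.14]. Speed limits (rad/s): [2.79, 2.79, 3.14, 3.14, 3.14, 3.14].

### API

Orientations are given as a unit quaternion [x, y, z, w].
In Python, from workcell import telemetry, camera, camera_params, ticket, boxes_of, cut_out, spot_point, bot gives the robot as it stands.
- The arm moves only by the shell command python3 -m creep 'ROWS'. ROWS is text: rows parted by semicolons, each of 5 numbers parted by spaces: the opening, from 0 (shut) to 1 (fully open), then the shift along the tool's x, y, z in units of 150 mm (1.0 is 150 mm), then the turn about the tool's z in units of 180 degrees (1.0 is 180 degrees). In form: claw x y z turn; .... A call has 1 to 12 rows; each row is the pose to reach, as a shift and turn from the pose commanded when the call began, along the tool's axes at that moment, turning the shorter way round; what a row does not reach only later rows make up. A row lasts 1/8 s, in which the tool goes at most 62.5 mm and 10.7 degrees, less where a joint would pass 70% of its speed; a pose out of reach is approached as far as the arm can. A call with a number of a shift or a turn outside -1 to 1 is refused whole. A call with a gripper value outside its range is refused whole. The fingers move at their own pace and stop on an object; the grip force is fixed at half the most. Time passes only in rows, so rows that repeat a pose let the fingers close. It gives the time, the measured TCP pose, the force, the opening and the grip force at its end, in the units of the state.
- telemetry.get_obs(): the state, without advancing time (a new reading comes with each control period).
- camera(name): name is "scene" or "side" or "wrist"; returns the picture (420x560x3 uint8, red, green, blue); there is no depth.
- camera_params(name): a dict with "camera_matrix" (3x3 intrinsics, pixels), "eye" and "attitude" of the camera in the world. Camera axes: x right, y down, z forward; pixel columns grow to the right and rows downward; lengths in m; the calibration is good to about 2 mm. A picture is of the moment at which its call begins: read the wrist's pose just before it. camera_params takes no time and is no camera call; for the wrist camera it gives the pose at the moment of the call.
- ticket.job_done(): hands the job in; it is judged then, once.
Trained networks look in the newest picture that a camera, given by its name, has taken for a name from the list of things; names that differ only in an ending like _2 or _b are one class to them, and where a whole thing is asked for, a point or a joint stands for the part that bears it (a point fixed in the world has none). Each returns a list of dicts, best first, with "conf" (0 to 1); they miss things now and then, are a little off and sometimes report something else, mostly with a low value. They report only what shows in the picture. A call takes as long as a camera call.
- boxes_of(thing, camera): "at" ([x, y, z] in m, in world coordinates, good to about 4 mm: the middle of the surface that is visible of it).
- cut_out(thing, camera): "pixels" (420x560 bool, what is visible of it).
- spot_point(thing, camera): "at" ([x, y, z] in m, in world coordinates, good to about 4 mm: a listed point, or the origin of a listed thing).
The state is a dict: "clock": time; "joint_pos": joint angles; "joint_vel": joint speeds; "tau": joint torques, N m; "eef_pos": TCP position; "tool_rot": TCP orientation; "ft_force": force on the tool from outside, world axes, zero at the start; "ft_torque": the same for the moment, N m; "grip_width": finger opening in m; "grasp_force": force on a finger pad.
Only numpy, scipy, OpenCV 4.12 (cv2) and the standard library are available. Lean on these libraries where they do the work, as an engineer would, in place of code of your own. Each camera call takes 0.05 s, during which the arm holds its last target. There are 200 camera calls.

### The job

Open the finned drive unit for cleaning and re-pasting; its screws are already out, only the tight rubber gasket holds the cover. Work the orange wedge into the pry slots at its left and right ends in turn, a few millimetres of lift at a time so that the cover rises evenly and never cocks, until both ends have come free of the gasket; do not pull on the cover before that. Then lay the wedge down flat on the bench, lift the cover off by its fins and stand it, fins up, in the middle of the blue mat, and set every bottle and jar that is there upright on the steel tray, leaving the phone and the dish of screws alone.

Things in the scene. Friction and masses are not known exactly. Their poses are not given: they have to be found in the camera images.
- unit: lower half of the drive unit: grey cast box, 84 (x) x 100 (y) mm, on a plate 112 x 108 x 8 mm fixed to the bench. Origin: centre of the plate's underside; y points along the long side to its left end, z up. The seam under the cover is at z = 44 mm. At each end an ear, 40 mm wide, sticks out from |y| = 49 to 74 mm, its flat top at z = 44 mm; nothing else reaches beyond |y| = 54 mm.
- cover: dark finned cover, 84 x 100 mm (148 over its ears), 36 high, 0.24 kg. Origin: centre of its skirt's lower edge; home: 44 mm above the unit's origin, same axes. Lift it by its fins: 44 (x) x 64 (y) mm, 20 to 36 mm above the origin. The gasket (some 20 N) holds it wherever raised to; from about 5.5 mm up it is loose. Over 0.05 rad (7 mm ear to ear) askew before that ruins it.
- ear_left (a point): left ear of the cover (y = 49 to 74 mm, 40 mm wide, 5 to 12 mm above the skirt's edge, right above the unit's ear): middle of its outer end's lower edge, (0, 74, 5) mm in the cover's frame. 49 mm above the unit's origin when home; once past about 5.5 mm that end jumps free by 1 to 2 mm and then stays up, resting on the gasket. Raising one end lets the other sink by about a quarter as much.
- ear_right (a point): the same point on the right ear, (0, -74, 5) mm in the cover's frame
- slot_left (a point): mouth of the left pry slot: middle of the outer edge of the top of the unit's left ear, (0, 74, 44) mm in the unit's frame. With the cover home the slot between the two ears is 5 mm high and 24 mm deep (to the cover's skirt). The wedge goes in from here along the unit's -y, level, its flat underside just above or on the ear's top.
- slot_right (a point): mouth of the right pry slot, (0, -74, 44) mm in the unit's frame, alike; the wedge goes in along the unit's +y.
- wedge: orange nylon bar, 140 mm long (y), 16 high, flat underside; the middle 60 mm are 18 mm wide: grip there, at the centre. Both ends are equal wedges, 24 mm wide, top sloping from 2 mm at the tip to 16 mm 28 mm on: one for the left slot, one for the right, no turning round. A tip d mm past a slot's mouth holds the ear (d - 6) / 2 mm above home; takes 10 to 20 N. Origin: centre of underside.
- mat: blue mat, 160 mm (x) x 190 mm (y), 2 mm thick, flat on the bench, fixed. Origin: centre of its underside.
- tray: shallow steel tray, 120 mm (x) x 250 mm (y), floor 2 mm thick, rim 9 mm high and 3 mm thick, fixed. Origin: centre of its underside.
- ipa_bottle: white squeeze bottle with blue cap and needle, 41 mm across, body 86 mm high, 128 mm with the needle, 0.16 kg, standing. Origin: centre of its foot. May be absent.
- amber_bottle: amber bottle with black cap, 42 mm across up to 62 mm height, narrowing to 17 mm at 81 mm, 100 mm high, 0.14 kg, standing. Origin: centre of its foot. May be absent.
- paste_jar: small white jar with blue lid, 52 mm across up to 28 mm height, lid 47 mm across, 58 mm high, 0.13 kg, standing. Origin: centre of its foot. May be absent.
- green_bottle: small green bottle with white cap, 38 mm across up to 54 mm height, narrowing to 15 mm at 70 mm, 88 mm high, 0.11 kg, standing. Origin: centre of its foot. May be absent.
- screw_dish: steel dish with screws, 74 mm across, 16 mm high; leave alone
- phone: phone in a black case, 142 x 80 x 16 mm, lying; leave alone

How it is judged:
By the outcome, as a careful person would: the job done as asked, in the order asked, and still so for the second after the job is handed in, with the robot touching nothing.
Of ipa_bottle, amber_bottle, paste_jar, green_bottle only 2 to 4 are there at a start; the rules pass over those that are not, and their reading is None.
At some moment in a run one of wedge, paste_jar may be knocked a few centimetres aside while the robot is not near it.
It also fails if it takes over 210 s, if anything falls off the work surface, if the arm or the gripper's body presses on something with over 40 N, if the wrist force passes 120 N, or if a joint passes its speed limit or range.

## Working session

There is one attempt and no reset: what is moved stays moved. The work goes in short steps, Python scripts to look and compute and a shell command to move; the robot and the scene stay as the last step left them, time stands still between calls to the robot, and variables do not carry over. Pictures are saved under pics/ and viewed, at most 14 in all, crops included, and the job is handed in when it is done.

```bash
mkdir -p pics; ls; cat > h.py <<'E'
import numpy as np, cv2
from workcell import telemetry, camera, camera_params, ticket, boxes_of, cut_out, spot_point, bot
def snap(c,f=None):
    im=camera(c)
    if f: cv2.imwrite('pics/'+f,im[:,:,::-1])
    return im
E
python3 - <<'E'
from h import *
print(bot.tcp_to_tips); o=telemetry.get_obs(); print({k:np.round(v,3) for k,v in o.items()})
a=snap('scene');b=snap('side')
cv2.imwrite('pics/a.png',cv2.resize(np.vstack([a,b]),(448*1,672))[:600,:,::-1]) if 0 else None
cv2.imwrite('pics/scene.png',a[:,:,::-1]);cv2.imwrite('pics/side.png',b[:,:,::-1])
for c in ['scene','side']:
    for t in ['unit','cover','ear_left','ear_right','slot_left','slot_right','wedge','mat','tray','ipa_bottle','amber_bottle','paste_jar','green_bottle','screw_dish','phone']:
        r=spot_point(t,c); print(c,t,[(np.round(x['at'],4).tolist(),round(x['conf'],2)) for x in r[:2]])
E
```

```text
pics
0.022
{'clock': np.float64(0.0), 'joint_pos': array([ 0.   ,  0.241,  0.004,  1.335, -0.   ,  1.571]), 'joint_vel': array([ 0.   , -0.002, -0.001,  0.001, -0.001, -0.   ]), 'tau': array([ 1.0000e-03, -3.7232e+01,  2.5241e+01,  1.7000e-02,  0.0000e+00,
        0.0000e+00]), 'eef_pos': array([0.499, 0.   , 0.252]), 'tool_rot': array([ 0.707,  0.707, -0.001, -0.001]), 'ft_force': array([ 0.073, -0.372,  0.68 ]), 'ft_torque': array([ 0.044, -0.007, -0.007]), 'grasp_force': np.float64(0.0), 'grip_width': np.float64(0.085)}
scene unit [([0.5651, -0.0284, 0.0012], 0.63)]
scene cover [([0.5663, -0.0276, 0.0419], 0.57)]
scene ear_left [([0.5988, 0.04, 0.0486], 0.66), ([0.6196, -0.1647, 0.0015], 0.36)]
scene ear_right [([0.5336, -0.0945, 0.0478], 0.89)]
scene slot_left []
scene slot_right [([0.5326, -0.0971, 0.0485], 0.83)]
scene wedge [([0.422, -0.0218, 0.0], 0.73), ([0.6044, 0.2547, -0.0029], 0.65)]
scene mat [([0.4444, -0.2521, -0.0024], 0.94)]
scene tray [([0.6067, 0.2574, -0.0005], 0.62)]
scene ipa_bottle [([0.6209, -0.1622, 0.0062], 0.73), ([0.51, 0.2703, 0.0005], 0.64)]
scene amber
[... 491 characters left out ...]
)]
side ear_right [([0.5285, -0.0947, 0.0467], 0.8)]
side slot_left []
side slot_right [([0.5324, -0.0958, 0.0427], 0.69)]
side wedge [([0.4184, 0.3232, 0.0011], 0.42)]
side mat [([0.4468, -0.2482, 0.0028], 0.96)]
side tray [([0.6065, 0.2583, -0.0039], 0.6), ([0.4478, -0.409, 0.0003], 0.52)]
side ipa_bottle [([0.5136, 0.2683, -0.0016], 0.7)]
side amber_bottle [([0.4209, -0.0202, -0.0003], 0.65), ([0.4889, 0.366, 0.0022], 0.54)]
side paste_jar [([0.4288, 0.2202, -0.003], 0.76)]
side green_bottle [([0.4285, 0.221, -0.002], 0.73), ([0.4166, 0.3223, 0.0012], 0.72)]
side screw_dish [([0.6164, -0.1674, 0.0008], 0.65), ([0.5648, -0.0307, 0.046], 0.26)]
side phone [([0.4465, -0.4058, 0.0006], 0.72)]
```

View pics/scene.png

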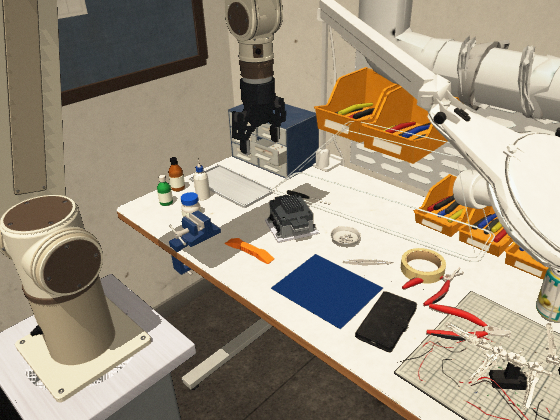

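View pics/side.png

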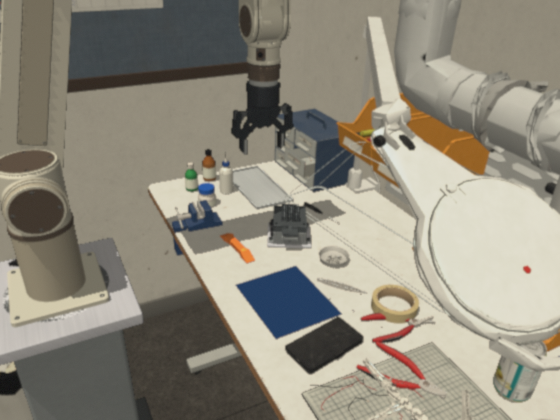

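```bash
python3 - <<'E'
from h import *
snap('wrist','w0.png')
p=camera_params('wrist'); print({k:np.round(v,4).tolist() for k,v in p.items()})
for t in ['unit','cover','ear_left','ear_right','slot_left','slot_right','wedge']:
        r=spot_point(t,'wrist'); print(t,[(np.round(x['at'],4).tolist(),round(x['conf'],2)) for x in r[:2]])
r=cut_out('wedge','wrist')
for x in r[:2]:
    m=x['pixels'].astype(np.uint8); print(x['conf'],m.sum(),cv2.minAreaRect(cv2.findNonZero(m)))
E
```

```text
{'camera_matrix': [[351.4557, 0.0, 278.2549], [0.0, 351.4557, 216.5435], [0.0, 0.0, 1.0]], 'eye': [0.5003, 0.0786, 0.3746], 'attitude': [0.9877, 0.0, 0.0002, 0.1566]}
unit []
cover [([0.5641, -0.0298, 0.0422], 0.91), ([0.5986, 0.0361, 0.0481], 0.4)]
ear_left [([0.5992, 0.0365, 0.0484], 0.58)]
ear_right [([0.5319, -0.098, 0.0511], 0.69)]
slot_left []
slot_right []
wedge [([0.4197, -0.0208, -0.0015], 0.6)]
0.78 2676 ((203.7738494873047, 195.72845458984375), (126.28813934326172, 26.04631233215332), 80.35195922851562)
```

View pics/w0.png

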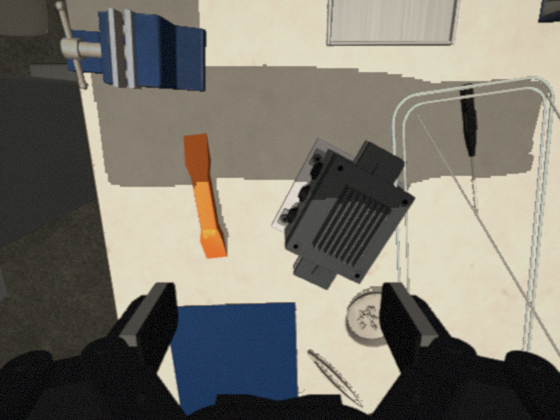

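```bash
cat >> h.py <<'E'
from scipy.spatial.transform import Rotation as R
def rays(c,uv,z,p=None):
    p=p or camera_params(c); K=np.array(p['camera_matrix']); uv=np.atleast_2d(uv).astype(float)
    d=np.c_[(uv-K[:2,2])/[K[0,0],K[1,1]],np.ones(len(uv))]@R.from_quat(p['attitude']).as_matrix().T
    e=np.array(p['eye']); return e+d*((z-e[2])/d[:,2])[:,None]
def proj(c,P,p=None):
    p=p or camera_params(c); K=np.array(p['camera_matrix'])
    q=(np.atleast_2d(P)-p['eye'])@R.from_quat(p['attitude']).as_matrix(); q=q@K.T; return q[:,:2]/q[:,2:]
def spots(t,c,n=2,mc=.4):
    return [np.round(x['at'],4).tolist()+[round(x['conf'],2)] for x in spot_point(t,c)[:n] if x['conf']>mc]
def maskrect(t,c,z,k=0):
    r=cut_out(t,c)
    if len(r)<=k: return None
    m=r[k]['pixels']; v,u=np.nonzero(m); P=rays(c,np.c_[u,v],z)[:,:2]
    (cx,cy),(w,h),a=cv2.minAreaRect((P*1000).astype(np.float32))
    if w<h: a+=90;
    a=(a+90)%180-90   # long axis angle from world x
    return dict(conf=round(r[k]['conf'],2),c=(round(cx,1),round(cy,1)),size=(round(max(w,h),1),round(min(w,h),1)),ang=round(a,1))
def tool():
    o=telemetry.get_obs(); M=R.from_quat(o['tool_rot']).as_matrix(); return o,M
E
python3 - <<'E'
from h import *
snap('wrist')
print(maskrect('wedge','wrist',0.008), maskrect('cover','wrist',0.07))
for q in [(400,110),(550,82),(400,200),(525,330),(415,110),(475,210)]:
    print(q,[proj('scene',rays('wrist',q,z))[0].round().tolist() for z in (0,.05,.1,.15,.2)])
for c in ['scene','wrist','side']:
  for k in range(2):
    if k or c!='wrist': snap(c)
    for t in ['ear_left','ear_right','slot_left','slot_right','wedge','cover','unit']: print(c,t,spots(t,c,1))
E
```

```text
{'conf': 0.71, 'c': (421.1, -21.5), 'size': (139.4, 28.6), 'ang': -84.0} {'conf': 0.64, 'c': (564.1, -24.6), 'size': (141.6, 86.1), 'ang': 62.9}
(400, 110) [[280.0, 205.0], [275.0, 192.0], [269.0, 178.0], [264.0, 163.0], [258.0, 147.0]]
(550, 82) [[307.0, 182.0], [300.0, 172.0], [291.0, 162.0], [283.0, 150.0], [273.0, 137.0]]
(400, 200) [[308.0, 216.0], [299.0, 201.0], [290.0, 185.0], [281.0, 169.0], [272.0, 152.0]]
(525, 330) [[397.0, 212.0], [378.0, 197.0], [359.0, 182.0], [339.0, 166.0], [317.0, 150.0]]
(415, 110) [[283.0, 203.0], [278.0, 190.0], [272.0, 176.0], [266.0, 162.0], [260.0, 146.0]]
(475, 210) [[331.0, 205.0], [320.0, 191.0], [309.0, 177.0], [297.0, 163.0], [284.0, 147.0]]
scene ear_left [[0.5961, 0.0399, 0.049, 0.96]]
scene ear_right [[0.5323, -0.0973, 0.0467, 0.82]]
scene slot_left []
scene slot_right [[0.5353, -0.0994, 0.0466, 0.9]]
scene wedge [[0.4211, -0.0208, 0.0005, 0.89]]
scene cover [[0.5635, -0.0307, 0.0473, 0.81]]
scene unit [[0.5648, -0.0294, 0.003, 0.7]]
scene ear_left [[0.5955, 0.0386, 0.0504, 0.96]]
scene ear_right [[0.5297, -0.0929, 0.0508, 0.94]]
scene
[... 577 characters left out ...]
445, 0.46]]
wrist slot_right []
wrist wedge [[0.4188, -0.0242, -0.0039, 0.87]]
wrist cover [[0.5657, -0.0314, 0.0438, 0.59]]
wrist unit []
side ear_left [[0.598, 0.039, 0.0445, 0.63]]
side ear_right []
side slot_left []
side slot_right [[0.5319, -0.0993, 0.0412, 0.82]]
side wedge [[0.4222, -0.0187, -0.0005, 0.66]]
side cover [[0.5676, -0.0293, 0.0433, 0.87]]
side unit [[0.5653, -0.0305, 0.0057, 0.94]]
side ear_left [[0.5974, 0.0391, 0.0462, 0.57]]
side ear_right [[0.5306, -0.095, 0.0489, 0.72]]
side slot_left []
side slot_right [[0.5278, -0.0945, 0.0415, 0.86]]
side wedge [[0.4207, -0.0197, 0.0028, 0.95]]
side cover [[0.5648, -0.0298, 0.0455, 0.66]]
side unit [[0.5628, -0.0308, 0.001, 0.68]]
```

```bash
python3 -m creep '0.6 -0.14 -0.53 0.3 -0.033;0.6 -0.14 -0.53 0.6 -0.033;0.6 -0.14 -0.53 0.8 -0.033;0.6 -0.14 -0.53 0.8 -0.033;0.6 -0.14 -0.53 0.8 -0.033'
python3 - <<'E'
from h import *
o,M=tool(); print(o['eef_pos'],M.round(3).tolist())
snap('wrist','w1.png')
print(maskrect('wedge','wrist',0.01),spots('wedge','wrist'))
E
```

```text
clock: 5.18
eef_pos: [0.422, -0.021, 0.1347]
tool_rot: [0.669, 0.743, 0.001, 0.001]
ft_force: [0.1, -0.6, 0.3]
grip_width: 0.0515
grasp_force: 0.0
[ 0.42204489 -0.02102649  0.13470397] [[-0.104, 0.995, 0.002], [0.995, 0.104, -0.0], [-0.0, 0.002, -1.0]]
{'conf': 0.72, 'c': (421.7, -20.1), 'size': (136.2, 24.2), 'ang': -83.8} [[0.4175, -0.0259, -0.0001, 0.95]]
```

View pics/w1.png

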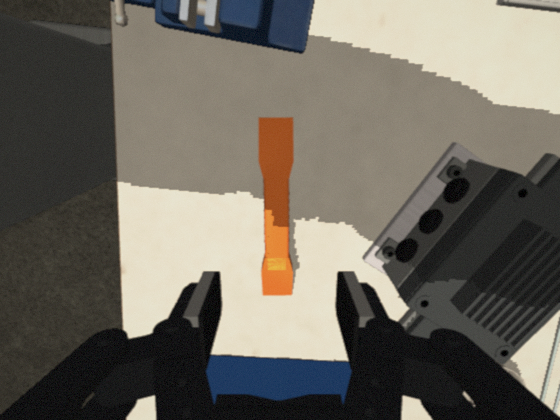

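```bash
python3 -m creep '0.6 0 0 0.35 0;0.6 0 0 0.65 0;0.6 0 0 0.72 0;0.6 0 0 0.72 0;0 0 0 0.72 0;0 0 0 0.72 0;0 0 0 0.72 0;0 0 0 0.72 0;0 0 0 0.72 0;0 0 0 0.72 0'
```

```text
clock: 6.58
eef_pos: [0.4222, -0.0211, 0.0271]
tool_rot: [0.67, 0.743, 0.001, 0.002]
ft_force: [0.3, 0.0, 5.2]
grip_width: 0.0161
grasp_force: 59.6
```

```bash
python3 -m creep '0 0 0 -0.3 0;0 0 0 -0.6 0;0 0.1 0.2 -0.82 0.06;0 0.3 0.5 -0.82 0.12;0 0.5 0.8 -0.82 0.18;0 0.72 1 -0.82 0.1806;0 0.72 1 -0.82 0.1806;0 0.72 1 -0.82 0.1806;0 0.72 1 -0.82 0.1806'
python3 - <<'E'
from h import *
o,M=tool(); p=o['eef_pos'];u=np.array([.446,.895]);t=np.array([0.598,.0375])+u*.085
print(p,M.round(3).tolist(), (M.T@(np.r_[t,.0721]-p)/.15).round(3))
E
```

```text
clock: 7.7
eef_pos: [0.5577, 0.101, 0.1486]
tool_rot: [0.851, 0.525, -0.0, -0.0]
ft_force: [-0.5, -0.9, 0.0]
grip_width: 0.016
grasp_force: 58.9
[0.557674   0.10097702 0.14860526] [[0.448, 0.894, -0.0], [0.894, -0.448, -0.0], [-0.0, -0.0, -1.0]] [0.309 0.429 0.51 ]
```

```bash
python3 -m creep '0 0.15 0.2 0 0;0 0.31 0.43 0 0;0 0.31 0.43 0.25 0;0 0.31 0.43 0.45 0;0 0.31 0.43 0.51 0;0 0.31 0.43 0.51 0;0 0.31 0.43 0.51 0;0 0.31 0.43 0.51 0'
python3 - <<'E'
from h import *
o,M=tool(); p=o['eef_pos'];print(p,M[:,0])
snap('wrist','w2.png')
print(maskrect('wedge','wrist',0.056),spots('wedge','wrist'),spots('ear_left','wrist'),spots('slot_left','wrist'))
a=snap('scene'); cv2.imwrite('pics/s2.png',cv2.resize(a[130:270,190:390],None,fx=4,fy=4,interpolation=cv2.INTER_CUBIC)[:,:,::-1])
print(spots('wedge','scene'),spots('ear_left','scene'))
E
```

```text
clock: 8.7
eef_pos: [0.638, 0.1148, 0.0736]
tool_rot: [0.851, 0.526, 0.001, 0.001]
ft_force: [-0.7, 1.0, -0.7]
grip_width: 0.0163
grasp_force: 59.0
[0.63801123 0.11480176 0.07360374] [0.44735578 0.89435423 0.00182099]
{'conf': 0.91, 'c': (640.4, 118.2), 'size': (130.4, 25.4), 'ang': 63.5} [[0.6349, 0.1089, 0.0467, 0.89]] [] []
[[0.6357, 0.1149, 0.0477, 0.52]] [[0.5985, 0.0371, 0.0471, 0.6]]
```

View pics/w2.png

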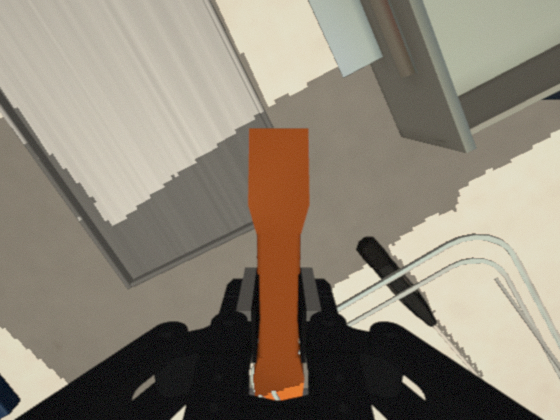

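View pics/s2.png

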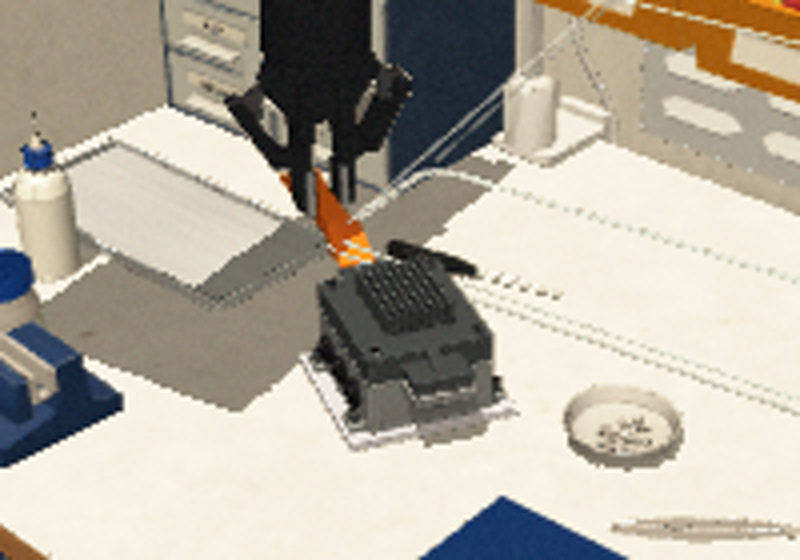

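```bash
python3 - <<'E'
from h import *
o,M=tool(); p=o['eef_pos']
for z in (.046,.048): print(((rays('wrist',(278.5,128),z)[0]-p)@M*1000).round(1))
E
python3 -m creep '0 0 0 0.01 0;0 0 0 0.01 0;0 -0.05 0 0.01 0;0 -0.12 0 0.01 0;0 -0.12 0 0.01 0;0 -0.12 0 0.01 0'
python3 -m creep '0 -0.02 0 0 0;0 -0.033 0 0 0;0 -0.033 0 0 0'
python3 -m creep '0 -0.01 0 0 0;0 -0.02 0 0 0;0 -0.02 0 0 0'
```

```text
[68.9  0.8 25.8]
[69.   0.7 23.8]
clock: 9.85
eef_pos: [0.6288, 0.0978, 0.0707]
tool_rot: [0.851, 0.525, -0.0, 0.0]
ft_force: [0.2, 0.3, 1.2]
grip_width: 0.0162
grasp_force: 59.2
clock: 10.22
eef_pos: [0.6271, 0.0943, 0.0707]
tool_rot: [0.851, 0.526, 0.001, 0.0]
ft_force: [0.6, 1.9, 1.8]
grip_width: 0.0164
grasp_force: 59.3
clock: 10.6
eef_pos: [0.6266, 0.0933, 0.071]
tool_rot: [0.85, 0.526, 0.002, -0.001]
ft_force: [2.5, 5.5, 1.6]
grip_width: 0.0161
grasp_force: 59.3
```

```bash

python3 -m creep '0 -0.01 0 0 0;0 -0.02 0 0 0;0 -0.02 0 0 0'
python3 -m creep '0 -0.01 0 0 0;0 -0.02 0 0 0;0 -0.02 0 0 0'
python3 - <<'E'
from h import *
o,M=tool(); p=o['eef_pos']; print((p[:2]-[.598,.0375])@[.446,.895])
print([x for _ in (0,1) if snap('scene') is not None for x in (spots('ear_left','scene',1),spots('ear_right','scene',1))])
E
```

```text
clock: 10.98
eef_pos: [0.6262, 0.092, 0.0714]
tool_rot: [0.85, 0.527, 0.004, -0.001]
ft_force: [3.3, 10.3, 1.0]
grip_width: 0.016
grasp_force: 59.2
clock: 11.35
eef_pos: [0.6251, 0.0895, 0.0713]
tool_rot: [0.85, 0.527, 0.004, -0.001]
ft_force: [5.6, 9.6, 0.1]
grip_width: 0.0158
grasp_force: 59.1
0.058584823096325324
[[[0.5952, 0.0356, 0.05, 0.73]], [[0.5287, -0.095, 0.0484, 0.76]], [[0.5928, 0.0357, 0.0514, 0.82]], [[0.5331, -0.0972, 0.0503, 0.73]]]
```

```bash

python3 -m creep '0 -0.01 0 0 0;0 -0.02 0 0 0;0 -0.02 0 0 0'
python3 -m creep '0 0.1 0 0 0;0 0.3 0 0 0;0 0.3 0 -0.25 0;0 0.2 0 -0.5 0;0 0 0 -0.5 0;0 -0.4 0 -0.5 0;0 -0.8 0 -0.5 0;0 -0.95 0 -0.5 0;0 -0.95 0 -0.5 0;0 -0.95 0 -0.5 0'
python3 - <<'E'
from h import *
o,M=tool(); p=o['eef_pos'];u=np.array([.446,.895]);t=np.array([0.532,-.095])-u*.085
print(M[:,0], (M.T@(np.r_[t,.0721]-p)/.15).round(3))
E
```

```text
clock: 12.02
eef_pos: [0.6238, 0.0868, 0.0712]
tool_rot: [0.85, 0.527, 0.004, -0.001]
ft_force: [5.5, 9.6, 0.1]
grip_width: 0.0161
grasp_force: 59.1
clock: 13.28
eef_pos: [0.5582, -0.0433, 0.1451]
tool_rot: [0.85, 0.526, 0.0, -0.0]
ft_force: [0.0, -0.6, -0.1]
grip_width: 0.0165
grasp_force: 59.0
[4.46598296e-01 8.94734556e-01 1.88697549e-04] [-0.953 -0.002  0.486]
```

```bash

python3 -m creep '0 -0.4 0 0 0;0 -0.8 0 0 0;0 -0.95 0 0 0;0 -0.95 0 0.25 0;0 -0.95 0 0.45 0;0 -0.95 0 0.49 0;0 -0.95 0 0.49 0;0 -0.95 0 0.49 0'
python3 - <<'E'
from h import *
snap('wrist','w3.png')
print(spots('ear_right','wrist'),spots('slot_right','wrist'),spots('ear_left','wrist'),maskrect('wedge','wrist',.05))
E
```

```text
clock: 14.28
eef_pos: [0.4954, -0.1714, 0.0731]
tool_rot: [0.85, 0.526, 0.001, 0.001]
ft_force: [-0.2, -0.6, -0.5]
grip_width: 0.0162
grasp_force: 59.0
[[0.529, -0.101, 0.0493, 0.71]] [] [] {'conf': 0.65, 'c': (495.7, -171.2), 'size': (136.4, 26.4), 'ang': 63.5}
```

View pics/w3.png

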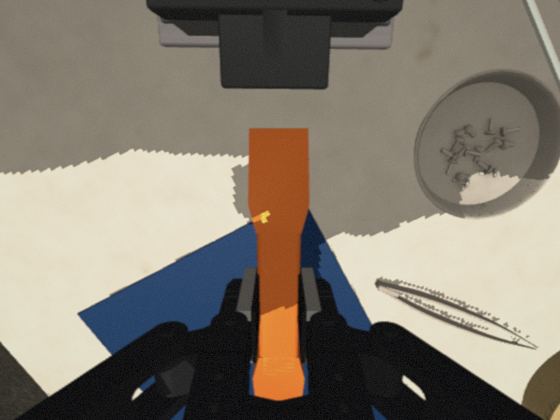

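```bash
python3 - <<'E'
from h import *
o,M=tool(); p=o['eef_pos']
print(((rays('wrist',(275,88),.048)[0]-p)@M*1000).round(1),((rays('wrist',(278.5,128),.048)[0]-p)@M*1000).round(1))
print((p[:2]-[.532,-.095])@[.446,.895])
E
python3 -m creep '0 0 0 0.01 0;0 0 0 0.01 0;0 0.05 0 0.01 0;0 0.12 0 0.01 0;0 0.14 0 0.01 0;0 0.14 0 0.01 0;0 0.14 0 0.01 0'
python3 -m creep '0 0.02 0 0 0;0 0.02 0 0 0'
python3 -m creep '0 0.02 0 0 0;0 0.02 0 0 0'
python3 -m creep '0 0.02 0 0 0;0 0.02 0 0 0'
```

```text
[84.1 -0.6 24.6] [69.   0.8 24.6]
-0.08534308863815034
clock: 15.4
eef_pos: [0.5013, -0.1563, 0.0701]
tool_rot: [0.851, 0.525, -0.005, 0.003]
ft_force: [-5.2, -12.4, 1.2]
grip_width: 0.016
grasp_force: 59.1
clock: 15.65
eef_pos: [0.5013, -0.1559, 0.07]
tool_rot: [0.852, 0.524, -0.007, 0.004]
ft_force: [-9.6, -19.0, 1.5]
grip_width: 0.0164
grasp_force: 59.2
clock: 15.9
eef_pos: [0.5013, -0.1556, 0.07]
tool_rot: [0.852, 0.523, -0.01, 0.006]
ft_force: [-11.7, -24.4, 2.7]
grip_width: 0.0163
grasp_force: 59.3
clock: 16.15
eef_pos: [0.5013, -0.1551, 0.0698]
tool_rot: [0.853, 0.522, -0.012, 0.007]
ft_force: [-14.7, -31.0, 3.6]
grip_width: 0.0163
grasp_force: 59.4
```

```bash

python3 -m creep '0 -0.1 0 0 0;0 -0.2 0 0 0;0 -0.2 0 -0.01 0;0 -0.2 0 -0.01 0;0 -0.2 0 -0.01 0;0 -0.2 0 -0.01 0'
python3 - <<'E'
from h import *
o,M=tool(); p=o['eef_pos']; print(M.round(3).tolist())
snap('wrist','w4.png')
print((p[:2]-[.532,-.095])@[.446,.895],p)
E
```

```text
clock: 16.9
eef_pos: [0.4942, -0.171, 0.0718]
tool_rot: [0.85, 0.526, 0.0, -0.0]
ft_force: [0.3, 1.2, -0.1]
grip_width: 0.0165
grasp_force: 59.0
[[0.446, 0.895, 0.0], [0.895, -0.446, 0.0], [0.0, 0.0, -1.0]]
-0.08485607967818232 [ 0.49415347 -0.17095143  0.07179652]
```

View pics/w4.png

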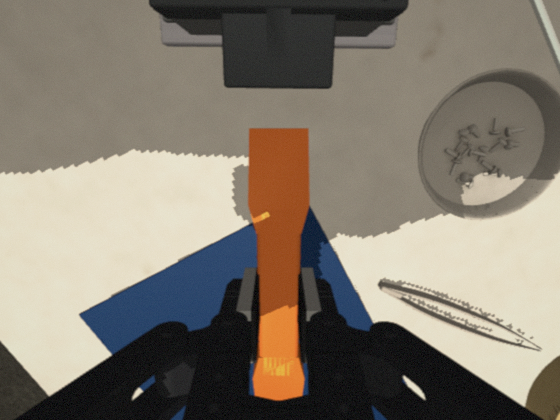

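```bash

python3 -m creep '0 0 0 0 0;0 0.05 0 0 0;0 0.09 0 0 0;0 0.09 0 0 0'
python3 -m creep '0 0.02 0 0 0;0 0.03 0 0 0;0 0.03 0 0 0'
python3 -m creep '0 0.02 0 0 0;0 0.03 0 0 0;0 0.03 0 0 0'
```

```text
clock: 17.45
eef_pos: [0.5002, -0.1589, 0.0718]
tool_rot: [0.85, 0.526, 0.0, 0.0]
ft_force: [0.0, 0.5, -0.7]
grip_width: 0.0159
grasp_force: 59.0
clock: 17.82
eef_pos: [0.502, -0.1553, 0.0718]
tool_rot: [0.851, 0.526, -0.0, 0.0]
ft_force: [0.2, 0.3, -0.7]
grip_width: 0.0159
grasp_force: 59.0
clock: 18.2
eef_pos: [0.5035, -0.1518, 0.0716]
tool_rot: [0.851, 0.526, -0.001, 0.0]
ft_force: [-1.2, -2.7, -2.1]
grip_width: 0.016
grasp_force: 58.8
```

```bash

python3 -m creep '0 0.015 0 0 0;0 0.03 0 0 0;0 0.03 0 0 0'
python3 -m creep '0 0.015 0 0 0;0 0.03 0 0 0;0 0.03 0 0 0'
python3 -m creep '0 0.01 0 0 0;0 0.01 0 0 0;0 0.01 0 0 0'
python3 - <<'E'
from h import *
o,M=tool(); p=o['eef_pos']; print((p[:2]-[.532,-.095])@[.446,.895])
E
```

```text
clock: 18.58
eef_pos: [0.5048, -0.1491, 0.0716]
tool_rot: [0.851, 0.525, -0.002, 0.001]
ft_force: [-3.9, -6.8, -1.1]
grip_width: 0.0162
grasp_force: 58.9
clock: 18.95
eef_pos: [0.5067, -0.1451, 0.0715]
tool_rot: [0.851, 0.525, -0.002, 0.001]
ft_force: [-4.3, -6.9, -1.5]
grip_width: 0.0164
grasp_force: 58.8
clock: 19.32
eef_pos: [0.5072, -0.144, 0.0715]
tool_rot: [0.851, 0.525, -0.002, 0.001]
ft_force: [-3.9, -8.4, -1.5]
grip_width: 0.0163
grasp_force: 58.9
-0.05491959405221648
```

```bash

python3 -m creep '0 -0.1 0 0 0;0 -0.3 0 0 0;0 -0.3 0 -0.25 0;0 -0.2 0 -0.5 0;0 0 0 -0.5 0;0 0.4 0 -0.5 0;0 0.8 0 -0.5 0;0 0.95 0 -0.5 0;0 0.95 0 -0.5 0'
python3 -m creep '0 0.4 0 0 0;0 0.8 0 0 0;0 0.98 0 0 0;0 0.98 0 0.25 0;0 0.98 0 0.45 0;0 0.98 0 0.5 0;0 0.98 0 0.5 0;0 0.98 0 0.5 0;0 0.98 0 0.5 0'
python3 - <<'E'
from h import *
o,M=tool(); p=o['eef_pos']; print((p[:2]-[.598,.0375])@[.446,.895],(p[:2]-[.598,.0375])@[.895,-.446],M[:,0])
a=snap('scene'); cv2.imwrite('pics/s5.png',cv2.resize(a[180:250,240:340],None,fx=8,fy=8,interpolation=cv2.INTER_CUBIC)[:,:,::-1])
print(spots('ear_left','scene',1),spots('ear_right','scene',1))
E
```

```text
clock: 20.45
eef_pos: [0.5729, -0.013, 0.1468]
tool_rot: [0.85, 0.527, 0.0, -0.0]
ft_force: [-0.4, -0.3, -1.4]
grip_width: 0.0163
grasp_force: 59.0
clock: 21.58
eef_pos: [0.6392, 0.1169, 0.0735]
tool_rot: [0.851, 0.526, 0.001, 0.001]
ft_force: [0.3, -0.1, -1.5]
grip_width: 0.0162
grasp_force: 59.0
0.08944035920072911 0.0014348139101664722 [0.44749801 0.89428314 0.00178994]
[[0.5965, 0.0358, 0.0502, 0.72]] [[0.5315, -0.0964, 0.0523, 0.71]]
```

View pics/s5.png

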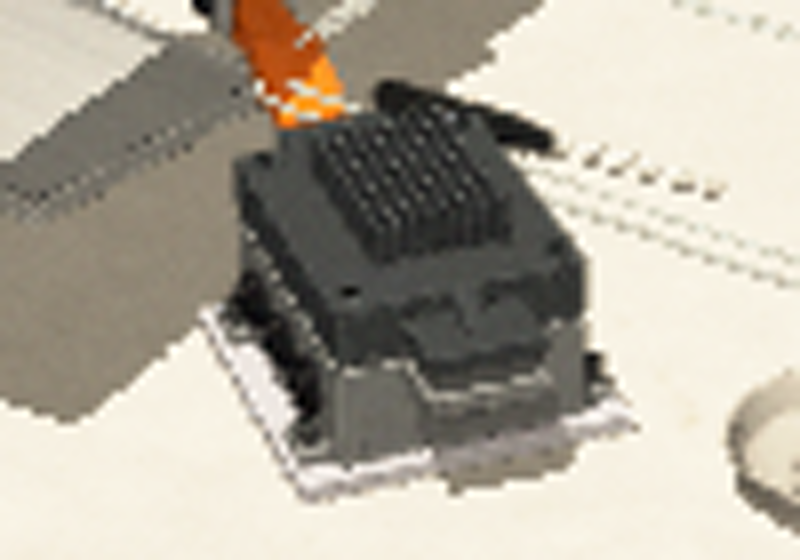

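```bash

python3 -m creep '0 0 0 0.01 0;0 0.0 0 0.01 0;0 -0.1 0 0.01 0;0 -0.15 0 0.01 0;0 -0.18 0 0.01 0;0 -0.18 0 0.01 0'
python3 -m creep '0 -0.02 0 0 0;0 -0.04 0 0 0;0 -0.04 0 0 0'
python3 -m creep '0 -0.015 0 0 0;0 -0.025 0 0 0;0 -0.025 0 0 0'
python3 -m creep '0 -0.015 0 0 0;0 -0.015 0 0 0'
python3 - <<'E'
from h import *
o,M=tool(); p=o['eef_pos']; print((p[:2]-[.598,.0375])@[.446,.895])
E
```

```text
clock: 22.48
eef_pos: [0.6279, 0.0945, 0.0719]
tool_rot: [0.85, 0.526, 0.003, -0.0]
ft_force: [-1.0, -0.8, -1.2]
grip_width: 0.016
grasp_force: 59.0
clock: 22.85
eef_pos: [0.6242, 0.0884, 0.0711]
tool_rot: [0.851, 0.526, 0.002, -0.001]
ft_force: [2.5, 5.9, 0.0]
grip_width: 0.016
grasp_force: 59.2
clock: 23.22
eef_pos: [0.6235, 0.0862, 0.0713]
tool_rot: [0.85, 0.526, 0.003, -0.001]
ft_force: [2.9, 7.6, 0.1]
grip_width: 0.0162
grasp_force: 59.1
clock: 23.48
eef_pos: [0.6225, 0.0841, 0.0712]
tool_rot: [0.85, 0.526, 0.003, -0.001]
ft_force: [4.3, 7.3, -0.3]
grip_width: 0.0164
grasp_force: 59.1
0.05261452652602152
```

```bash

python3 -m creep '0 -0.01 0 0 0;0 -0.01 0 0 0'
python3 -m creep '0 -0.01 0 0 0;0 -0.01 0 0 0'
```

```text
clock: 23.72
eef_pos: [0.6213, 0.0819, 0.0711]
tool_rot: [0.85, 0.526, 0.002, -0.001]
ft_force: [3.1, 6.0, 1.3]
grip_width: 0.0159
grasp_force: 59.2
clock: 23.98
eef_pos: [0.6205, 0.0802, 0.071]
tool_rot: [0.851, 0.526, 0.002, -0.001]
ft_force: [2.6, 5.7, 0.7]
grip_width: 0.0164
grasp_force: 59.2
```

```bash

python3 -m creep '0 0.1 0 0 0;0 0.3 0 0 0;0 0.35 0 -0.25 0;0 0.2 0 -0.5 0;0 0 0 -0.5 0;0 -0.4 0 -0.5 0;0 -0.8 0 -0.5 0;0 -0.95 0 -0.5 0;0 -0.95 0 -0.5 0'
python3 -m creep '0 -0.4 0 0 0;0 -0.8 0 0 0;0 -0.93 0 0 0;0 -0.93 0 0.25 0;0 -0.93 0 0.45 0;0 -0.93 0 0.495 0;0 -0.93 0 0.495 0;0 -0.93 0 0.495 0;0 -0.93 0 0.495 0'
python3 - <<'E'
from h import *
o,M=tool(); p=o['eef_pos']; print((p[:2]-[.532,-.095])@[.446,.895],(p[:2]-[.532,-.095])@[.895,-.446])
snap('scene')
print(spots('ear_left','scene',1),spots('ear_right','scene',1))
E
```

```text
clock: 25.1
eef_pos: [0.5549, -0.0494, 0.1451]
tool_rot: [0.851, 0.524, -0.0, -0.0]
ft_force: [0.2, 0.3, -0.5]
grip_width: 0.0162
grasp_force: 59.0
clock: 26.22
eef_pos: [0.4943, -0.1729, 0.0723]
tool_rot: [0.851, 0.526, 0.001, 0.001]
ft_force: [-0.9, -1.6, -0.2]
grip_width: 0.016
grasp_force: 59.0
-0.08655624680687869 0.0009932588678213618
[] [[0.5315, -0.0967, 0.0504, 0.77]]
```

```bash

python3 -m creep '0 0.1 0 0 0;0 0.15 0 0 0;0 0.17 0 0 0;0 0.17 0 0 0'
python3 -m creep '0 0.02 0 0 0;0 0.03 0 0 0;0 0.03 0 0 0'
python3 -m creep '0 0.015 0 0 0;0 0.025 0 0 0;0 0.025 0 0 0'
python3 -m creep '0 0.015 0 0 0;0 0.02 0 0 0;0 0.02 0 0 0'
python3 - <<'E'
from h import *
o,M=tool(); p=o['eef_pos']; print((p[:2]-[.532,-.095])@[.446,.895])
E
```

```text
clock: 26.88
eef_pos: [0.5048, -0.1496, 0.071]
tool_rot: [0.85, 0.526, -0.0, 0.0]
ft_force: [-0.2, 0.7, -0.4]
grip_width: 0.0163
grasp_force: 59.0
clock: 27.25
eef_pos: [0.5061, -0.147, 0.071]
tool_rot: [0.851, 0.525, -0.001, 0.001]
ft_force: [-2.1, -3.3, 1.2]
grip_width: 0.0162
grasp_force: 59.1
clock: 27.62
eef_pos: [0.5075, -0.1441, 0.071]
tool_rot: [0.851, 0.525, -0.001, 0.001]
ft_force: [-2.4, -5.4, 0.4]
grip_width: 0.0162
grasp_force: 59.1
clock: 28.0
eef_pos: [0.5098, -0.1397, 0.071]
tool_rot: [0.851, 0.526, 0.0, -0.0]
ft_force: [-0.7, -0.8, -0.3]
grip_width: 0.016
grasp_force: 59.0
-0.04987250552628027
```

```bash

python3 -m creep '0 -0.1 0 0 0;0 -0.3 0 0 0;0 -0.35 0 -0.25 0;0 -0.2 0 -0.5 0;0 0 0 -0.5 0;0 0.4 0 -0.5 0;0 0.8 0 -0.5 0;0 0.95 0 -0.5 0;0 0.95 0 -0.5 0'
python3 -m creep '0 0.4 0 0 0;0 0.8 0 0 0;0 0.94 0 0 0;0 0.94 0 0.25 0;0 0.94 0 0.45 0;0 0.94 0 0.5 0;0 0.94 0 0.5 0;0 0.94 0 0.5 0;0 0.94 0 0.5 0'
python3 - <<'E'
from h import *
o,M=tool(); p=o['eef_pos']; print((p[:2]-[.598,.0375])@[.446,.895],(p[:2]-[.598,.0375])@[.895,-.446],M[:,0])
for c in ('scene','side'):
    a=snap(c); print(spots('ear_left',c,1),spots('ear_right',c,1),spots('cover',c,1))
E
```

```text
clock: 29.12
eef_pos: [0.5735, -0.0116, 0.1457]
tool_rot: [0.85, 0.527, -0.0, -0.0]
ft_force: [-0.3, 0.1, -0.6]
grip_width: 0.0162
grasp_force: 59.0
clock: 30.25
eef_pos: [0.6375, 0.1135, 0.0727]
tool_rot: [0.851, 0.526, 0.001, 0.001]
ft_force: [0.0, -0.4, 0.2]
grip_width: 0.0163
grasp_force: 59.0
0.08565668866373942 0.0014113989147345092 [0.44749939 0.89428268 0.00166716]
[[0.5938, 0.0381, 0.0526, 0.71]] [[0.5323, -0.0987, 0.0552, 0.87]] [[0.5616, -0.0281, 0.0506, 0.65]]
[] [[0.53, -0.0909, 0.0531, 0.78]] [[0.5672, -0.031, 0.0525, 0.66]]
```

Probe the left slot again for resistance up to d≈21.

```bash

python3 -m creep '0 -0.1 0 0 0;0 -0.17 0 0 0;0 -0.19 0 0 0;0 -0.19 0 0 0;0 -0.19 0 0 0'
python3 -m creep '0 -0.02 0 0 0;0 -0.02 0 0 0'
python3 -m creep '0 -0.02 0 0 0;0 -0.02 0 0 0'
python3 -m creep '0 -0.015 0 0 0;0 -0.015 0 0 0'
python3 - <<'E'
from h import *
o,M=tool(); p=o['eef_pos']; print((p[:2]-[.598,.0375])@[.446,.895])
E
```

```text
clock: 31.28
eef_pos: [0.6238, 0.0882, 0.0711]
tool_rot: [0.851, 0.526, 0.0, 0.0]
ft_force: [-0.2, -0.9, -0.2]
grip_width: 0.016
grasp_force: 59.1
clock: 31.52
eef_pos: [0.6223, 0.0854, 0.071]
tool_rot: [0.851, 0.526, -0.0, 0.0]
ft_force: [0.5, -0.2, -1.0]
grip_width: 0.0161
grasp_force: 59.1
clock: 31.78
eef_pos: [0.6211, 0.0827, 0.0711]
tool_rot: [0.851, 0.526, 0.0, 0.0]
ft_force: [-0.1, -0.6, 0.5]
grip_width: 0.0167
grasp_force: 59.1
clock: 32.02
eef_pos: [0.62, 0.0806, 0.0711]
tool_rot: [0.851, 0.526, 0.0, 0.0]
ft_force: [0.9, 0.1, 0.1]
grip_width: 0.0162
grasp_force: 59.1
0.04841715064877577
```

```bash

python3 -m creep '0 0.2 0 0 0;0 0.35 0 -0.1 0;0 0.35 0 -0.4 0;0 0.2 -0.1 -0.53 0;0 -0.1 -0.3 -0.53 0;0 -0.4 -0.6 -0.53 0;0 -0.7 -0.83 -0.53 0;0 -0.95 -0.83 -0.53 0;0 -0.95 -0.83 -0.53 0;0 -0.95 -0.83 -0.53 0'
python3 - <<'E'
from h import *
o,M=tool(); p=o['eef_pos']; print(p,(M.T@([.43,-.02,.0275]-p)/.15).round(3)); snap('wrist'); print(spots('paste_jar','wrist'))
E
```

```text
clock: 33.28
eef_pos: [0.4456, 0.009, 0.1509]
tool_rot: [0.851, 0.526, 0.001, 0.0]
ft_force: [-0.1, 0.8, -0.2]
grip_width: 0.0162
grasp_force: 59.1
[0.4456493  0.00903618 0.15089013] [-0.22  -0.007  0.822]
[]
```

```bash

python3 -m creep '0 -0.22 0 0.1 0;0 -0.22 0 0.4 0;0 -0.22 0 0.65 0;0 -0.22 0 0.78 0;0 -0.22 0 0.81 0;0 -0.22 0 0.825 0;0 -0.22 0 0.825 0;0 -0.22 0 0.825 0'
python3 -m creep '0.2 0 0 0 0;0.35 0 0 0 0;0.5 0 0 0 0;0.5 0 0 -0.2 0;0.6 0 0 -0.6 0;1 0 0 -1 0;1 0 0 -1 0;1 0 0 -1 0'
python3 - <<'E'
from h import *
o,M=tool(); p=o['eef_pos']; print(p)
snap('wrist','w5.png'); print(spots('wedge','wrist'),maskrect('wedge','wrist',.01)); print(maskrect('cover','wrist',.085),spots('cover','wrist'),spots('ear_left','wrist'),spots('ear_right','wrist'),spots('mat','wrist'))
E
```

```text
clock: 34.38
eef_pos: [0.4311, -0.0205, 0.0276]
tool_rot: [0.851, 0.526, 0.001, 0.001]
ft_force: [0.4, 0.0, -0.1]
grip_width: 0.0161
grasp_force: 59.1
clock: 35.38
eef_pos: [0.4299, -0.0206, 0.1767]
tool_rot: [0.851, 0.526, 0.0, 0.0]
ft_force: [-0.2, -0.0, -0.1]
grip_width: 0.0854
grasp_force: 0.0
[ 0.42989356 -0.02055944  0.17668269]
[[0.4277, -0.0205, -0.0004, 0.97]] {'conf': 0.85, 'c': (430.1, -19.1), 'size': (136.2, 24.2), 'ang': 63.3}
{'conf': 0.59, 'c': (554.6, -21.8), 'size': (131.8, 83.0), 'ang': 63.0} [[0.5642, -0.0307, 0.0456, 0.74]] [[0.5991, 0.0345, 0.0548, 0.71]] [[0.5324, -0.0977, 0.0574, 0.62]] [[0.4475, -0.2467, -0.0033, 0.96]]
```

View pics/w5.png

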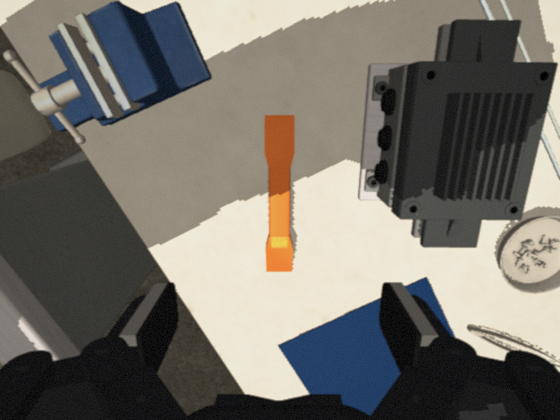

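```bash

python3 -m creep '0.8 0.15 0.4 0 0;0.8 0.35 0.8 0 0;0.8 0.35 0.83 0 0;0.8 0.35 0.83 0 0;0.8 0.35 0.83 0.2 0;0.8 0.35 0.83 0.4 0;0.8 0.35 0.83 0.5 0;0.8 0.35 0.83 0.53 0;0.8 0.35 0.83 0.53 0;0.8 0.35 0.83 0.53 0'
python3 - <<'E'
from h import *
snap('wrist'); r=cut_out('cover','wrist')
print(telemetry.get_obs()['eef_pos'], telemetry.get_obs()['ft_force'])
E
```

```text
clock: 37.02
eef_pos: [0.5658, -0.0293, 0.0986]
tool_rot: [0.851, 0.526, 0.001, 0.001]
ft_force: [0.1, -0.5, 1.4]
grip_width: 0.0688
grasp_force: 0.0
[ 0.5656943  -0.02931404  0.09829341] [-0.25363604  0.03564006  0.28735867]
```

```bash

python3 -m creep '0.8 0 0 0.015 0;0.6 0 0 0.015 0;0 0 0 0.015 0;0 0 0 0.015 0;0 0 0 0.015 0;0 0 0 0.015 0;0 0 0 0.015 0'
python3 -m creep '0 0 0 -0.05 0;0 0 0 -0.1 0;0 0 0 -0.15 0;0 0 0 -0.15 0'
```

```text
clock: 38.0
eef_pos: [0.5652, -0.0293, 0.0954]
tool_rot: [0.851, 0.526, 0.0, 0.0]
ft_force: [-1.3, 0.3, 5.6]
grip_width: 0.0424
grasp_force: 61.5
clock: 38.5
eef_pos: [0.5656, -0.0293, 0.1183]
tool_rot: [0.851, 0.526, 0.001, 0.0]
ft_force: [1.2, -1.2, -3.2]
grip_width: 0.0424
grasp_force: 61.3
```

```bash

python3 -m creep '0 -0.1 0 -0.2 0;0 -0.4 0 -0.25 -0.05;0 -0.7 0 -0.25 -0.1;0 -0.98 -0.03 -0.25 -0.147;0 -0.98 -0.03 -0.25 -0.147;0 -0.98 -0.03 -0.25 -0.147;0 -0.98 -0.03 -0.25 -0.147'
python3 - <<'E'
from h import *
o,M=tool(); p=o['eef_pos']; print(p,(M.T@([.446,-.249,.046]-p)/.15).round(3),M[:,0]); snap('wrist'); print(spots('mat','wrist'))
E
```

```text
clock: 39.38
eef_pos: [0.4958, -0.158, 0.155]
tool_rot: [0.707, 0.707, 0.0, 0.0]
ft_force: [-0.6, -0.2, -3.0]
grip_width: 0.0419
grasp_force: 61.8
[ 0.49576613 -0.15798084  0.15497351] [-0.607 -0.331  0.726] [9.76701176e-04 9.99999508e-01 1.71662153e-04]
[]
```

```bash

python3 -m creep '0 -0.3 -0.2 0 0;0 -0.607 -0.33 0 0;0 -0.607 -0.33 0.2 0;0 -0.607 -0.33 0.45 0;0 -0.607 -0.33 0.6 0;0 -0.607 -0.33 0.67 0;0 -0.607 -0.33 0.7 0;0 -0.607 -0.33 0.7 0;0 -0.607 -0.33 0.7 0'
python3 -m creep '0 0 0 0.01 0;0 0 0 0.02 0;0 0 0 0.02 0'
python3 -m creep '0 0 0 0.01 0;0 0 0 0.01 0'
```

```text
clock: 40.6
eef_pos: [0.4464, -0.25, 0.051]
tool_rot: [0.708, 0.706, 0.0, 0.001]
ft_force: [0.4, 0.5, -2.8]
grip_width: 0.0423
grasp_force: 61.8
clock: 40.98
eef_pos: [0.4459, -0.2499, 0.0479]
tool_rot: [0.708, 0.706, 0.0, 0.001]
ft_force: [-1.2, 2.2, 4.8]
grip_width: 0.0423
grasp_force: 62.6
clock: 41.22
eef_pos: [0.446, -0.2499, 0.0479]
tool_rot: [0.708, 0.706, 0.0, 0.001]
ft_force: [-4.7, 3.5, 16.0]
grip_width: 0.0424
grasp_force: 63.9
```

```bash

python3 -m creep '0 0 0 -0.015 0;0.3 0 0 -0.015 0;0.6 0 0 -0.015 0;0.8 0 0 -0.015 0;0.8 0 0 -0.015 0;0.8 0 0 -0.1 0;0.8 0 0 -0.5 0;1 0 0 -0.9 0;1 0 0 -1 0;1 0.3 0 -1 0;1 0.6 0 -1 0;1 1 0 -1 0'
python3 -m creep '1 0.4 0 -0.2 0;1 0.8 0 -0.4 0;1 1 0 -0.4 0;1 1 0 -0.4 0;1 1 0 -0.4 0'
python3 - <<'E'
from h import *
c=snap('wrist','w6.png');print(telemetry.get_obs()['eef_pos'])
for t in ['ipa_bottle','amber_bottle','paste_jar','green_bottle','tray']: print(t,spots(t,'wrist'))
print(maskrect('tray','wrist',.005))
snap('scene','s7.png')
for t in ['ipa_bottle','amber_bottle','paste_jar','green_bottle','tray','cover']: print(t,spots(t,'scene'))
E
```

```text
clock: 42.72
eef_pos: [0.4455, -0.0989, 0.1955]
tool_rot: [0.709, 0.706, 0.0, 0.0]
ft_force: [1.0, -0.2, 0.2]
grip_width: 0.0855
grasp_force: 0.0
clock: 43.35
eef_pos: [0.4456, 0.05, 0.2551]
tool_rot: [0.708, 0.707, -0.001, -0.0]
ft_force: [0.4, -0.3, 0.7]
grip_width: 0.0858
grasp_force: 0.0
[0.44567081 0.04956109 0.25501734]
ipa_bottle [[0.5972, 0.0324, 0.0434, 0.46]]
amber_bottle []
paste_jar [[0.4266, 0.2203, 0.0026, 0.7]]
green_bottle []
tray []
{'conf': 0.63, 'c': (608.1, 173.7), 'size': (123.9, 87.9), 'ang': -0.2}
ipa_bottle [[0.5096, 0.2713, 0.0039, 0.75]]
amber_bottle [[0.4875, 0.3639, -0.0026, 0.71]]
paste_jar [[0.4268, 0.2196, 0.0015, 0.74]]
green_bottle [[0.421, 0.3226, -0.0056, 0.7]]
tray [[0.6035, 0.2569, 0.0006, 0.56]]
cover [[0.4448, -0.2455, 0.0048, 0.59]]
```

View pics/w6.png

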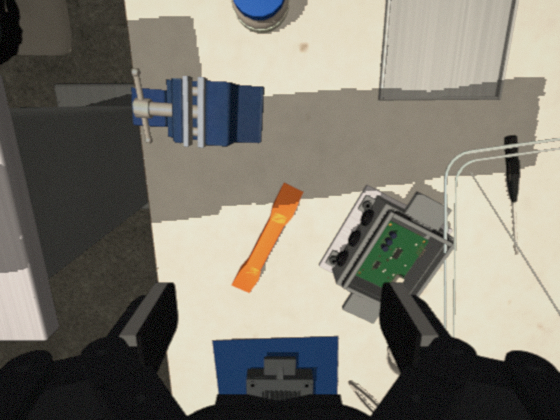

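```bash
python3 - <<'E'
from h import *
print(rays('scene',[(232,157),(258,165),(285,178),(275,190),(232,168),(318,165)],0).round(3)[:,:2])
E
```

```text
[[0.736 0.4  ]
 [0.753 0.292]
 [0.747 0.167]
 [0.675 0.139]
 [0.684 0.34 ]
 [0.88  0.146]]
```

```bash
python3 - <<'E'
import cv2
a=cv2.imread('pics/s7.png'); cv2.imwrite('pics/s7c.png',cv2.resize(a[90:270,140:380],None,fx=3.2,fy=3.2,interpolation=cv2.INTER_CUBIC))
E
```

```text
(no output)
```

View pics/s7c.png

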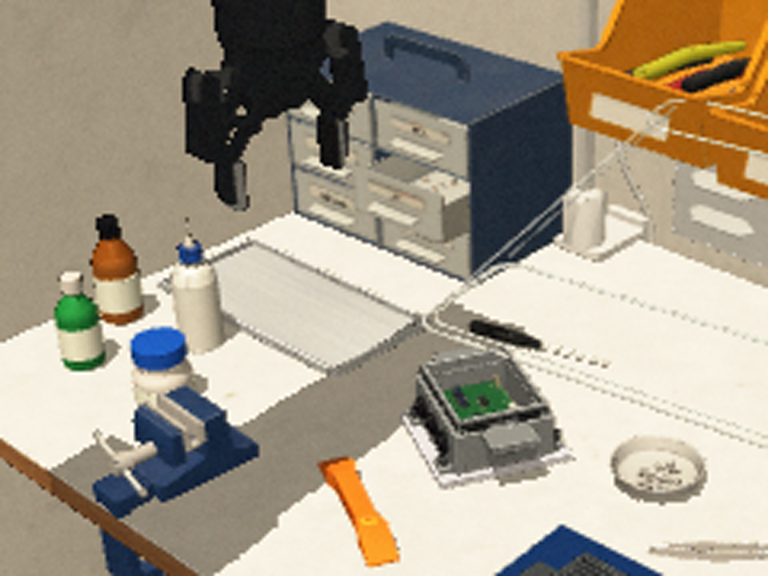

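```bash

python3 -m creep '0.8 0.4 0.2 0 0;0.8 0.7 0.43 0 0;0.8 0.7 0.43 0 0;0.8 0.7 0.43 0 0;0.8 0.7 0.43 0 0'
python3 - <<'E'
from h import *
c=snap('wrist');o,M=tool();print(o['eef_pos'],M[:,0])
for t in ['ipa_bottle','amber_bottle','paste_jar','green_bottle','tray']: print(t,spots(t,'wrist'))
snap('side')
for t in ['ipa_bottle','amber_bottle','paste_jar','green_bottle']: print(t,spots(t,'side'))
E
```

```text
clock: 44.68
eef_pos: [0.5102, 0.1543, 0.2558]
tool_rot: [0.708, 0.706, -0.0, 0.0]
ft_force: [-0.1, 0.4, -0.0]
grip_width: 0.0682
grasp_force: 0.0
[0.51034034 0.15424107 0.25602959] [3.11856577e-03 9.99995137e-01 1.60009058e-05]
ipa_bottle [[0.5113, 0.2712, 0.0014, 0.85]]
amber_bottle [[0.5116, 0.2681, 0.0034, 0.64]]
paste_jar [[0.4267, 0.218, -0.0003, 0.81]]
green_bottle [[0.4156, 0.3165, 0.0012, 0.57]]
tray [[0.6068, 0.2535, 0.0031, 0.56]]
ipa_bottle [[0.5122, 0.269, -0.0033, 0.59]]
amber_bottle [[0.4899, 0.3646, -0.0, 0.82]]
paste_jar [[0.4287, 0.2171, -0.0029, 0.67]]
green_bottle [[0.4203, 0.3231, -0.0002, 0.68]]
```

```bash

python3 -m creep '0.8 0.4 0 0 0;0.8 0.77 0.005 0 0;0.8 0.77 0.005 0 0;0.8 0.77 0.005 0.3 0;0.8 0.77 0.005 0.6 0;0.8 0.77 0.005 0.6 0'
python3 -m creep '0.8 0 0 0.3 0;0.8 0 0 0.5 0;0.8 0 0 0.57 0;0.8 0 0 0.57 0;0.4 0 0 0.57 0;0 0 0 0.57 0;0 0 0 0.57 0;0 0 0 0.57 0;0 0 0 0.57 0'
python3 -m creep '0 0 0 -0.1 0;0 0 0 -0.3 0;0 0 0 -0.4 0;0 0.25 0.28 -0.4 0;0 0.5 0.56 -0.4 0;0 0.5 0.56 -0.4 0;0 0.5 0.56 -0.4 0;0 0.5 0.56 -0.4 0'
```

```text
clock: 45.98
eef_pos: [0.509, 0.2684, 0.1618]
tool_rot: [0.708, 0.706, -0.005, -0.001]
ft_force: [-0.6, -0.2, 1.0]
grip_width: 0.0683
grasp_force: 0.0
clock: 47.1
eef_pos: [0.5128, 0.2714, 0.0825]
tool_rot: [0.708, 0.707, 0.002, 0.0]
ft_force: [-1.4, 0.4, 5.7]
grip_width: 0.0368
grasp_force: 59.4
clock: 48.1
eef_pos: [0.5952, 0.3447, 0.1407]
tool_rot: [0.708, 0.706, -0.0, -0.0]
ft_force: [-0.1, -0.5, -1.4]
grip_width: 0.0367
grasp_force: 60.5
```

```bash

python3 -m creep '0 0 0 0.15 0;0 0 0 0.28 0;0 0 0 0.34 0;0 0 0 0.36 0;0 0 0 0.36 0;0 0 0 0.37 0;0 0 0 0.37 0'
python3 -m creep '0 0 0 0 0;0.2 0 0 0 0;0.4 0 0 0 0;0.8 0 0 0 0;0.8 0 0 0 0;0.8 0 0 -0.3 0;0.8 0 0 -0.6 0;0.8 -0.05 -0.2 -0.9 0;0.8 0.1 -0.72 -0.9 0;0.8 0.12 -0.72 -0.9 0;0.8 0.12 -0.72 -0.9 0;0.8 0.12 -0.72 -0.9 0'
python3 - <<'E'
from h import *
o,M=tool();print((M.T@([.487,.3645,.055]-o['eef_pos'])/.15).round(3))
snap('scene');print(spots('ipa_bottle','scene'))
E
```

```text
clock: 48.98
eef_pos: [0.5961, 0.3457, 0.085]
tool_rot: [0.708, 0.706, 0.0, 0.0]
ft_force: [-0.2, 0.2, -0.9]
grip_width: 0.0366
grasp_force: 60.5
clock: 50.48
eef_pos: [0.4889, 0.3638, 0.2194]
tool_rot: [0.708, 0.706, 0.0, 0.0]
ft_force: [-0.0, -0.8, 0.5]
grip_width: 0.0685
grasp_force: 0.0
[ 0.005 -0.014  1.096]
[[0.5961, 0.3445, 0.0041, 0.79]]
```

```bash

python3 -m creep '0.8 0.005 -0.014 0.3 0;0.8 0.005 -0.014 0.6 0;0.8 0.005 -0.014 0.9 0;0.8 0.005 -0.014 0.98 0;0.8 0.005 -0.014 0.98 0;0.8 0.005 -0.014 0.98 0'
python3 -m creep '0.8 0 0 0.11 0;0.8 0 0 0.11 0;0.4 0 0 0.11 0;0 0 0 0.11 0;0 0 0 0.11 0;0 0 0 0.11 0;0 0 0 0.11 0'
python3 -m creep '0 0 0 -0.1 0;0 0 0 -0.35 0;0 -0.25 0 -0.45 0;0 -0.52 0 -0.45 0;0 -0.53 0.3 -0.45 0;0 -0.53 0.6 -0.45 0;0 -0.53 0.72 -0.45 0;0 -0.53 0.72 -0.45 0;0 -0.53 0.72 -0.45 0;0 -0.53 0.72 -0.45 0'
```

```text
clock: 51.32
eef_pos: [0.4875, 0.3654, 0.0747]
tool_rot: [0.708, 0.706, 0.002, 0.0]
ft_force: [-0.7, -0.0, 0.4]
grip_width: 0.0683
grasp_force: 0.0
clock: 52.2
eef_pos: [0.4866, 0.3648, 0.0568]
tool_rot: [0.708, 0.706, 0.001, 0.0]
ft_force: [1.8, -0.1, 3.6]
grip_width: 0.0404
grasp_force: 60.3
clock: 53.45
eef_pos: [0.5925, 0.285, 0.1236]
tool_rot: [0.707, 0.707, -0.001, -0.0]
ft_force: [-0.4, -0.2, -0.9]
grip_width: 0.0407
grasp_force: 60.5
```

```bash

python3 -m creep '0 0 0 0.15 0;0 0 0 0.32 0;0 0 0 0.39 0;0 0 0 0.42 0;0 0 0 0.42 0;0 0 0 0.425 0;0 0 0 0.425 0'
python3 -m creep '0 0 0 0 0;0.2 0 0 0 0;0.4 0 0 0 0;0.8 0 0 0 0;0.8 0 0 0 0;0.8 0 0 -0.3 0;0.8 0 0 -0.6 0;0.8 0.05 -0.3 -0.8 0;0.8 0.15 -0.7 -0.8 0;0.8 0.24 -0.98 -0.8 0;0.8 0.24 -0.98 -0.8 0;0.8 0.24 -0.98 -0.8 0'
python3 - <<'E'
from h import *
o,M=tool();print((M.T@([.4205,.322,.045]-o['eef_pos'])/.15).round(3))
snap('scene');print(spots('amber_bottle','scene'),spots('green_bottle','scene'),spots('ipa_bottle','scene'))
E
```

```text
clock: 54.32
eef_pos: [0.5942, 0.285, 0.0606]
tool_rot: [0.708, 0.706, 0.001, 0.0]
ft_force: [-0.4, 0.0, -1.1]
grip_width: 0.0405
grasp_force: 60.6
clock: 55.82
eef_pos: [0.4475, 0.3214, 0.1804]
tool_rot: [0.708, 0.707, 0.001, 0.0]
ft_force: [0.2, -0.4, -0.5]
grip_width: 0.0682
grasp_force: 0.0
[ 0.003 -0.181  0.902]
[[0.592, 0.283, -0.0002, 0.58]] [[0.4201, 0.3212, -0.002, 0.54]] [[0.5949, 0.3434, 0.0039, 0.62]]
```

```bash

python3 -m creep '0.8 0 -0.18 0 0;0.8 0 -0.18 0 0;0.8 0 -0.18 0.3 0;0.8 0 -0.18 0.6 0;0.8 0 -0.18 0.8 0;0.8 0 -0.18 0.9 0;0.8 0 -0.18 0.9 0;0.8 0 -0.18 0.9 0;0.4 0 -0.18 0.9 0;0 0 -0.18 0.9 0;0 0 -0.18 0.9 0;0 0 -0.18 0.9 0'
python3 -m creep '0 0 0 0 0;0 0 0 0 0;0 0 0 -0.1 0;0 0 0 -0.4 0;0 0 0.2 -0.6 0;0 -0.2 0.6 -0.6 0;0 -0.4 0.9 -0.6 0;0 -0.62 0.98 -0.6 0;0 -0.62 0.98 -0.6 0;0 -0.62 0.98 -0.6 0'
python3 - <<'E'
from h import *
o,M=tool();print((M.T@([.595,.228,.0485]-o['eef_pos'])/.15).round(3))
E
```

```text
clock: 57.52
eef_pos: [0.4204, 0.3218, 0.0463]
tool_rot: [0.708, 0.707, 0.001, 0.0]
ft_force: [-1.9, -0.2, 6.5]
grip_width: 0.0366
grasp_force: 59.9
clock: 58.78
eef_pos: [0.5664, 0.228, 0.1352]
tool_rot: [0.708, 0.706, 0.0, -0.0]
ft_force: [-0.7, -0.5, -1.1]
grip_width: 0.0365
grasp_force: 60.4
[0.    0.191 0.578]
```

```bash

python3 -m creep '0 0 0.19 0 0;0 0 0.19 0 0;0 0 0.19 0.2 0;0 0 0.19 0.4 0;0 0 0.19 0.53 0;0 0 0.19 0.57 0;0 0 0.19 0.57 0;0 0 0.19 0.577 0;0 0 0.19 0.577 0'
python3 -m creep '0 0 0 0 0;0.2 0 0 0 0;0.4 0 0 0 0;0.8 0 0 0 0;0.8 0 0 0 0;0.8 0 0 -0.3 0;0.8 0 0 -0.6 0;0.8 0 -0.3 -0.9 0;0.8 -0.03 -0.7 -0.9 0;0.8 -0.05 -0.98 -0.9 0;0.8 -0.05 -0.98 -0.9 0;0.8 -0.05 -0.98 -0.9 0'
python3 - <<'E'
from h import *
o,M=tool();print((M.T@([.4275,.2195,.0525]-o['eef_pos'])/.15).round(3))
snap('scene');print(spots('green_bottle','scene'),spots('paste_jar','scene'),spots('wedge','scene'))
snap('side');print(spots('paste_jar','side'))
E
```

```text
clock: 59.9
eef_pos: [0.5955, 0.2281, 0.0489]
tool_rot: [0.708, 0.707, 0.001, 0.0]
ft_force: [-0.3, 0.2, -0.8]
grip_width: 0.0364
grasp_force: 60.5
clock: 61.4
eef_pos: [0.4491, 0.221, 0.1839]
tool_rot: [0.708, 0.706, 0.001, 0.0]
ft_force: [-0.1, 0.3, 0.4]
grip_width: 0.0685
grasp_force: 0.0
[-0.011 -0.146  0.876]
[[0.6007, 0.2266, -0.0031, 0.79], [0.4481, -0.2505, 0.0019, 0.55]] [[0.4262, 0.2207, 0.0024, 0.91]] []
[[0.4285, 0.222, -0.0022, 0.88]]
```

```bash

python3 -m creep '0.95 -0.005 -0.147 0 0;0.95 -0.005 -0.147 0 0;0.95 -0.005 -0.147 0.3 0;0.95 -0.005 -0.147 0.5 0;0.95 -0.005 -0.147 0.6 0;0.95 -0.005 -0.147 0.7 0'
python3 -m creep '0.95 0 0 0.1 0;0.95 0 0 0.17 0;0.95 0 0 0.17 0;0.4 0 0 0.17 0;0 0 0 0.17 0;0 0 0 0.17 0;0 0 0 0.17 0;0 0 0 0.17 0'
python3 -m creep '0 0 0 -0.1 0;0 0 0 -0.3 0;0 -0.1 0.2 -0.5 0;0 -0.3 0.6 -0.5 0;0 -0.35 0.9 -0.5 0;0 -0.35 0.98 -0.5 0;0 -0.35 0.98 -0.5 0;0 -0.35 0.98 -0.5 0'
python3 - <<'E'
from h import *
o,M=tool();print((M.T@([.595,.169,.0555]-o['eef_pos'])/.15).round(3))
E
```

```text
clock: 62.45
eef_pos: [0.427, 0.22, 0.0774]
tool_rot: [0.708, 0.706, 0.0, 0.0]
ft_force: [-0.4, 0.2, 0.2]
grip_width: 0.0812
grasp_force: 0.0
clock: 63.45
eef_pos: [0.4269, 0.2202, 0.0539]
tool_rot: [0.708, 0.706, 0.001, 0.0]
ft_force: [-0.6, -0.8, 6.1]
grip_width: 0.0448
grasp_force: 60.6
clock: 64.45
eef_pos: [0.5712, 0.1674, 0.1272]
tool_rot: [0.707, 0.707, -0.001, -0.001]
ft_force: [0.8, 0.1, -1.3]
grip_width: 0.045
grasp_force: 61.8
[0.011 0.16  0.478]
```

```bash

python3 -m creep '0 0.01 0.16 0 0;0 0.01 0.16 0 0;0 0.01 0.16 0.2 0;0 0.01 0.16 0.35 0;0 0.01 0.16 0.44 0;0 0.01 0.16 0.465 0;0 0.01 0.16 0.465 0;0 0.01 0.16 0.47 0;0 0.01 0.16 0.47 0'
python3 -m creep '0 0 0 0 0;0.2 0 0 0 0;0.4 0 0 0 0;0.9 0 0 0 0;0.9 0 0 0 0;0.9 0 0 -0.3 0;0.9 0 0 -0.6 0;0.9 0 0 -0.9 0;0.9 -0.4 -0.4 -1 0;0.9 -0.8 -0.9 -1 0;0.9 -1 -1 -1 0;0.9 -1 -1 -1 0'
python3 -m creep '0.9 -0.2 0 -0.3 0;0.9 -0.2 0 -0.3 0;0.9 -0.2 0 -0.3 0'
python3 - <<'E'
from h import *
a=snap('scene');print([spots(t,'scene',1) for t in ('ipa_bottle','amber_bottle','green_bottle','paste_jar','cover','mat','wedge')])
w=snap('wrist')
cv2.imwrite('pics/fin.png',cv2.resize(a[140:330,140:400],None,fx=3,fy=3,interpolation=cv2.INTER_CUBIC)[:,:,::-1])
print(maskrect('wedge','wrist',.008),maskrect('cover','wrist',.03),maskrect('mat','wrist',.002),spots('cover','wrist'))
print(telemetry.get_obs()['eef_pos'])
E
```

```text
clock: 65.58
eef_pos: [0.5975, 0.1686, 0.058]
tool_rot: [0.708, 0.706, 0.001, 0.0]
ft_force: [0.2, -0.9, -0.6]
grip_width: 0.045
grasp_force: 61.9
clock: 67.08
eef_pos: [0.4442, 0.0171, 0.2077]
tool_rot: [0.708, 0.706, -0.0, 0.0]
ft_force: [0.8, 0.7, 0.2]
grip_width: 0.077
grasp_force: 0.0
clock: 67.45
eef_pos: [0.4468, -0.0112, 0.2524]
tool_rot: [0.708, 0.706, 0.0, 0.0]
ft_force: [0.1, -0.2, -0.7]
grip_width: 0.077
grasp_force: 0.0
[[[0.592, 0.3473, 0.0026, 0.95]], [[0.5945, 0.2839, 0.0027, 0.84]], [[0.5993, 0.2287, 0.0001, 0.71]], [[0.5952, 0.1703, 0.0007, 0.66]], [[0.4446, -0.2495, 0.0016, 0.92]], [[0.4435, -0.2497, -0.0003, 0.88]], [[0.3964, 0.0345, 0.001, 0.72]]]
{'conf': 0.75, 'c': (396.1, 35.6), 'size': (139.3, 25.0), 'ang': 46.3} None {'conf': 0.81, 'c': (444.3, -228.5), 'size': (160.2, 150.6), 'ang': 2.3} [[0.4455, -0.2507, 0.0013, 0.64]]
[ 0.44663044 -0.01114531  0.25219784]
```

View pics/fin.png

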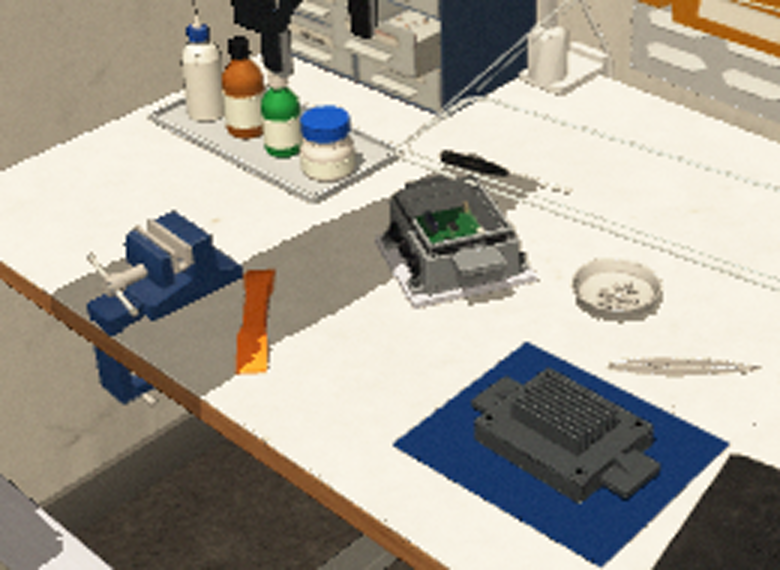

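```bash
python3 -c "
from h import *
print(ticket.job_done())"
```

```text
the job is handed in; nothing more can be done
None
```

I handed the job in at about 68 s with every step done: both cover ends pried free in turn, the cover standing fins up in the middle of the mat, all four bottles and jars upright on the tray, and the phone and screw dish untouched. The wedge was knocked a few centimetres aside after I laid it down, but it still lies flat on the bench.

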